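# Zero the torque tester, then load its arm and hold

## Robot

A 6-joint arm with a two-finger parallel gripper is mounted at the origin on the work surface. World frame = base frame: x ahead of the robot, y to its left, z up, the work surface at z = 0. Lengths are in m, angles in rad, forces in N, time in s.
With the tool pointing down it reaches from about 0.375 to 0.975 m from the base axis. Payload 3.8 kg.
Tool frame: the origin (TCP) lies at the very end of the fingers, on their centre line; the grasp point (between the pads) lies 19 mm behind it; z points along the fingers, y is the line along which they close (so a half turn about z gives the same grasp; the last joint's range is limited). The gripper opens to 88 mm and grips with 3 to 60 N. Pads are 18 mm wide; open, the fingers measure 123 mm over their backs; the gripper's body (75 mm by 187 mm) begins 45 mm behind the grasp point.
Start: joints at [1.082, 0.264, 1.604, -0, 1.274, -0.037], TCP at [0.295, 0.607, 0.239] pointing down, gripper open.
Joint ranges: [-2.63, 2.63], [-0.94, 2.18], [0.31, 2.57], [-1.31, 4.45], [0, 2.66], [-2.55, 2.55]. Speed limits (rad/s): [2.57, 2.57, 3.14, 3.14, 3.14, 3.14].

## Interface

Orientations are given as a 3x3 rotation matrix whose columns are the frame's x, y, z axes.
In Python, from workcell import arm, fingers, kin, sense, vision, finder gives the robot as it stands. Calls block until the motion is done:
- arm.reach(position, orientation): joint-space move of the TCP to a pose.
- arm.line_to(position, ori=None, v=0.15, max_force=None): straight line of the TCP; ori=None keeps the orientation; v is the mean speed in m/s. With max_force (N) it stops when the force on the tool has changed by that much, and returns True; else False.
- arm.move_j(angles): joint-space move.
- fingers.set_gripper(opening): opening from 0.0 (shut) to 1.0 (fully open); the grip force is fixed at half the most; returns when the fingers have stopped.
- arm.pause(seconds).
- kin.solve_ik(position, orientation): joint angles nearest the present ones, or None.
- sense(): the state.
- vision.camera(name): name is "scene" or "top" or "wrist"; returns a dict with "frame" (384x512x3 uint8, red, green, blue), "camera_matrix" (3x3 intrinsics, pixels), "R" (3x3) and "t" (3): a world point X has camera coordinates R X + t. Camera axes: x right, y down, z forward; pixel columns grow to the right and rows downward; lengths in m; the calibration is good to about 2 mm. A picture is of the moment at which its call begins. There is no depth.
A pose or a line that the arm cannot do raises arm.Unreachable and nothing moves.
- arm.job_done(): hands the job in; it is judged then, once.
Trained networks look in the newest picture that a camera, given by its name, has taken for a name from the list of things; names that differ only in an ending like _2 or _b are one class to them, and where a whole thing is asked for, a point or a joint stands for the part that bears it (a point fixed in the world has none). Each returns a list of dicts, best first, with "p" (0 to 1); they miss things now and then, are a little off and sometimes report something else, mostly with a low value. They report only what shows in the picture. A call takes as long as a camera call.
- finder.outline_of(camera, target): "mask" (384x512 bool, what is visible of it) and "xy" ([column, row] in pixels, amid what is visible of it).
- finder.tip_of(camera, target): "xy" ([column, row] in pixels: a listed point, or the origin of a listed thing).
The state is a dict: "time": time; "qpos": joint angles; "qd": joint speeds; "joint_torque": joint torques, N m; "eef_pos": TCP position; "tool_rot": TCP orientation; "force": force on the tool from outside, world axes, zero at the start; "torque": the same for the moment, N m; "gripper_width": opening from 0.0 (shut) to 1.0 (fully open); "grasp_force": force on a finger pad.
Only numpy, scipy, OpenCV 4.12 (cv2) and the standard library are available. Lean on these libraries where they do the work, as an engineer would, in place of code of your own. Each camera call takes 0.05 s, during which the arm holds its last target. There are 200 camera calls.

## Task

Zero the torque tester's readout: with the tester's arm untouched, press the large round button all the way down with a fingertip and let it come back up. Then push the tester's arm clockwise (seen from above) with one finger on its trailing side, without gripping it, until its pointer stands between the two upright pins of the limit fork, never overshooting past the far pin, and finish while still holding it there against its spring. Do not shift the fork or disturb the other things on the bench.

Things in the scene. Friction and masses are not known exactly. Their poses are not given: they have to be found in the camera images.
- tester: Torque tester, fixed to the bench; origin on the arm's turning axis at bench height, arm at rest along its -x. Aluminium plate 150 x 150 x 10 mm, black block 85 mm square up to 55 mm high, steel disc 68 mm across up to 67 mm, post with the fork's collar (48 mm across, 71 to 85 mm high) and the arm's hub (42 mm across, 113 to 139 mm high).
- hub (a point): Top of the 22 mm nut on the arm's hub, on the arm's vertical turning axis, 149 mm above the bench.
- pointer (a point): Point on the 5 mm thick pointer rod, 160 mm from the hub axis (rod ends at 170) and 125 mm above the bench; hub to this point is the arm's centreline. The arm is a steel bar 13 to 121 mm from the axis, 18 mm wide, 20 mm high (115 to 135 mm above the bench). Push on its trailing (anticlockwise) side face, 9 mm from the centreline; firm touch on both sides at once is gripping.
- lever (a joint): Angle of the arm in rad: 0 at rest, growing as the arm turns clockwise seen from above, end stop at 1.15. A return spring of about 0.9 N m per rad pulls it back to 0 (3 to 10 N at 90 mm from the axis, within the fork's range).
- limits_mid (a point): Middle between the two limit pins at the height of their tops, 114 mm above the bench, 160 mm from the hub axis; local -x outward from the axis, +y clockwise. The fork is an aluminium bar (14 mm wide, 74 to 82 mm high) running out from the hub below the arm, with two upright pins 6 mm thick, centres 16 mm either side of the middle. The pointer passes over the pins, 8 mm above them.
- limits (a joint): Angle of the fork in rad, same zero and direction as the arm: when the arm's angle equals it the pointer is midway between the pins. Between 0.40 and 0.85; it stays as set.
- readout: White bench readout, fixed, 170 (x) x 200 (y) mm; origin under its middle. Front (-x) ledge 50 mm high with the large round button and three small flat square keys (not used); behind it the display housing up to 109 mm, its face beginning about 35 mm behind the button's centre at ledge height.
- zero_top (a point): Centre of the top of the large round black button, 36 mm across, at the right (-y) of the readout's front ledge. Pressed straight down.
- zero (a joint): Travel of that button in m: 0 up, 0.006 fully down (about 5 N); springs back.
- socket: Bystander: steel socket: a plain ring 26 mm across, 30 mm tall, standing; origin under its middle.
- vial: Bystander: small closed sample jar, 24 mm across, 45 mm tall, standing; origin under its middle.
- weight: Bystander: brass calibration weight with a knob, 36 mm across, 48 mm tall, standing; origin under its middle.
- driver: Bystander: screwdriver lying down, 170 mm long; origin under its middle.
- spanner: Bystander: open-end spanner lying down, 150 mm long; origin under its middle.
- dish: Bystander: clear shallow dish, 84 mm across, 18 mm tall; origin under its middle.
- flask: Bystander: black drinking bottle, 68 mm across, 210 mm tall, standing; origin under its middle.

How it is judged:
By the outcome, as a careful person would: the job done as asked, in the order asked, and still so for the second after the job is handed in, while the arm keeps its last pose, push and grip.
It also fails if it takes over 42 s, if anything falls off the work surface, if the arm or the gripper's body presses on something with over 40 N, if the wrist force passes 120 N, or if a joint passes its speed limit or range.

## Working session

There is one attempt and no reset: what is moved stays moved. The work goes in short steps, each a Python script; the robot and the scene stay as the last script left them, time stands still between calls to the robot, and variables do not carry over. Pictures are saved under pics/ and viewed, at most 10 in all, crops included, and the job is handed in when it is done.

```bash
mkdir -p pics; ls
cat > h.py <<'E'
import numpy as np, cv2
from workcell import arm, fingers, kin, sense, vision, finder
def P(c): return c["camera_matrix"]@np.hstack([c["R"],np.array(c["t"]).reshape(3,1)])
def tri(obs):
    A=[]
    for c,(u,v) in obs:
        p=P(c); A+=[u*p[2]-p[0],v*p[2]-p[1]]
    A=np.array(A); A/=np.linalg.norm(A[:,:3],axis=1)[:,None]
    return np.linalg.lstsq(A[:,:3],-A[:,3],rcond=None)[0]
def at_z(c,uv,z):
    d=c["R"].T@np.linalg.inv(c["camera_matrix"])@np.array([*uv,1.]); o=-c["R"].T@np.array(c["t"]).ravel()
    return o+d*(z-o[2])/d[2]
def proj(c,X):
    x=P(c)@np.array([*X,1.]); return x[:2]/x[2]
E
cat > a.py <<'E'
from h import *
C={n:vision.camera(n) for n in("scene","top")}
for n in C: cv2.imwrite(f"pics/{n}0.png",C[n]["frame"][:,:,::-1]); print(n,-C[n]["R"].T@np.array(C[n]["t"]).ravel())
Z=dict(hub=.149,pointer=.125,limits_mid=.114,zero_top=.055,tester=0,readout=0,socket=0,vial=0,weight=0,driver=0,spanner=0,dish=0,flask=0)
for k,z in Z.items():
    o=[]
    for n in C:
        r=finder.tip_of(n,k)
        if r: 
            print(k,n,round(r[0]["p"],2),np.round(r[0]["xy"]),at_z(C[n],r[0]["xy"],z).round(4)); o.append((C[n],r[0]["xy"]))
    if len(o)==2: print("   tri",tri(o).round(4))
s=sense();print(s["time"],s["gripper_width"],s["tool_rot"].round(2) if hasattr(s["tool_rot"],"round") else s["tool_rot"])
E
python3 a.py
```

```text
pics
scene [1.11290038 0.10048598 0.98875089]
top [ 0.54781223 -0.01197919  1.16521335]
hub scene 0.48 [337. 214.] [0.628 0.162 0.149]
hub top 0.59 [356. 206.] [ 0.5673 -0.2119  0.149 ]
   tri [ 0.6363 -0.0098  0.3196]
pointer scene 0.67 [171. 101.] [ 0.4213 -0.2552  0.125 ]
pointer top 0.79 [376. 277.] [ 0.4142 -0.2571  0.125 ]
   tri [ 0.4128 -0.2596  0.1143]
limits_mid scene 0.62 [221. 124.] [ 0.4473 -0.1289  0.114 ]
limits_mid top 0.57 [312. 264.] [ 0.4426 -0.1217  0.114 ]
   tri [ 0.443  -0.1261  0.1093]
zero_top scene 0.75 [322. 179.] [0.4938 0.1206 0.055 ]
zero_top top 0.52 [254. 285.] [0.3885 0.005  0.055 ]
   tri [ 0.3604  0.0665 -0.1457]
tester top 0.85 [338. 207.] [ 0.5668 -0.1985  0.    ]
readout scene 0.77 [341. 216.] [0.5433 0.1826 0.    ]
readout top 0.77 [183. 220.] [0.5373 0.1791 0.    ]
   tri [ 0.537   0.1823 -0.0115]
socket scene 0.43 [264. 183.] [ 0.504  -0.0089  0.    ]
socket top 0.4 [260. 235.] [ 0.5008 -0.0077  0.    ]
   tri [ 0.5008 -0.0086 -0.005 ]
vial scene 0.59 [264. 205.] [0.5611 0.0046 0.    ]
vial top 0.66 [254. 211.] [0.5583 0.0046 0.    ]
   tri [ 0.5584  0.0044 -0.0048]
weight scene 0.8 [254. 234.] [6.388e-01 5.000e-04 0.000e+00]
weight top 0.57 [255. 177.] [0.6416 0.0022 0.    ]
   tri [0.6413 0.0016 0.0054]
driver scene 0.58 [334. 314.] [0.7732 0.2046 0.    ]
driver top 0.66 [177. 127.] [0.7649 0.1924 0.    ]
   tri [ 0.7678  0.2012 -0.0192]
spanner scene 0.81 [157. 264.] [ 0.7632 -0.1829  0.    ]
spanner top 0.98 [328. 127.] [ 0.7638 -0.1772  0.    ]
   tri [ 0.7639 -0.1793  0.0032]
dish scene 0.7 [277. 145.] [ 0.3864 -0.0047  0.    ]
dish top 0.72 [254. 285.] [0.3815 0.0066 0.    ]
   tri [ 0.3822  0.0008 -0.0038]
flask scene 0.72 [244. 292.] [0.7765 0.0144 0.    ]
flask top 0.85 [250. 124.] [0.7723 0.0137 0.    ]
   tri [ 0.7738  0.0138 -0.0077]
1.4 0.9967655247696634 [[-0.9   0.44  0.  ]
 [ 0.44  0.9   0.  ]
 [-0.    0.   -1.  ]]
```

View pics/scene0.png

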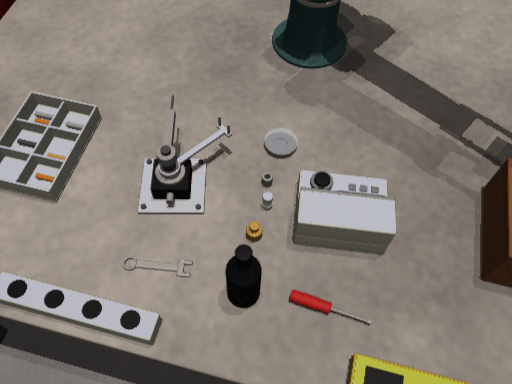

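View pics/top0.png

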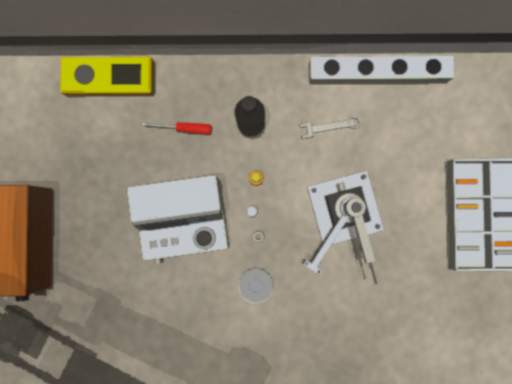

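The scene view puts the button at about (321,180), the hub at (167,152), the pointer at (171,101) and the fork end at (225,128). The top view puts the button at (204,238), the hub at (356,207), the pointer at (376,280) and the fork end at (312,266). The scene "hub" hit on the readout and the top "zero_top" hit on the dish are false. Next I'll take wrist views.

```bash
cat > b.py <<'E'
from h import *
C={n:vision.camera(n) for n in("scene","top")}
print("btn",tri([(C["scene"],(321,180)),(C["top"],(204,238))]),"hub",tri([(C["scene"],(167,150)),(C["top"],(356,207))]))
m=[finder.outline_of(n,"readout")[0]["mask"] for n in C]
s=sense();p=s["eef_pos"];R=np.array(s["tool_rot"])
arm.line_to([p[0],p[1],.36],v=.3)
fingers.set_gripper(0.0)
def look(pos,R,keys,name):
    arm.reach(pos,R); arm.pause(.2); c=vision.camera("wrist")
    cv2.imwrite(f"pics/{name}.png",c["frame"][:,:,::-1])
    for k in keys:
        for r in finder.tip_of("wrist",k)[:2]: print(name,k,round(r["p"],2),np.round(r["xy"],1),at_z(c,r["xy"],keys[k]).round(4))
    np.savez(f"pics/{name}.npz",**{k:np.array(c[k]) for k in("camera_matrix","R","t")})
    return c
# tool x toward -x world, y toward +y
R=np.array([[-1,0,0],[0,1,0],[0,0,-1.]])
look([.46,.12,.33],R,dict(zero_top=.055,readout=0),"wb")
look([.46,-.14,.36],R,dict(hub=.149,pointer=.125,limits_mid=.114),"wt1")
look([.50,-.22,.36],R,dict(hub=.149,pointer=.125,limits_mid=.114),"wt2")
print(sense()["time"],sense()["qpos"])
E
python3 b.py
python3 - <<'E'
import cv2
cv2.imwrite('pics/m.png',cv2.resize(cv2.hconcat([cv2.imread(f'pics/{n}.png') for n in('wb','wt1')]),(800,300)))
E
```

```text
btn [0.4970862  0.11975006 0.05705338] hub [ 0.56454748 -0.21308152  0.14090831]Traceback (most recent call last):
  File "b.py", line 4, in <module>
    m=[finder.outline_of(n,"readout")[0]["mask"] for n in C]
       ~~~~~~~~~~~~~~~~~~~~~~~~~~~~~~^^^
IndexError: list index out of range
[ WARN:0@0.007] global loadsave.cpp:275 findDecoder imread_('pics/wb.png'): can't open/read file: check file path/integrity
[ WARN:0@0.007] global loadsave.cpp:275 findDecoder imread_('pics/wt1.png'): can't open/read file: check file path/integrity
Traceback (most recent call last):
cv2.error: OpenCV(4.12.0) /io/opencv/modules/imgproc/src/resize.cpp:4208: error: (-215:Assertion failed) !ssize.empty() in function 'resize'
```

```bash
sed -i '/^m=/d' b.py; python3 b.py
python3 - <<'E'
import cv2
cv2.imwrite('pics/m.png',cv2.resize(cv2.hconcat([cv2.imread(f'pics/{n}.png') for n in('wb','wt1')]),(800,300)))
E
```

```text
btn [0.4970862  0.11975006 0.05705338] hub [ 0.56454748 -0.21308152  0.14090831]
wb zero_top 0.82 [259.3 181.1] [0.505  0.1263 0.055 ]
wb zero_top 0.57 [188.8 173.2] [0.4916 0.0113 0.055 ]
wb readout 0.67 [284.7 192.2] [0.5423 0.175  0.    ]
wb readout 0.62 [ 72.3 137.4] [ 0.4401 -0.2046  0.    ]
wt1 hub 0.83 [203.5 233.1] [ 0.567  -0.2161  0.149 ]
wt1 hub 0.57 [410.4 180.1] [0.4852 0.0765 0.149 ]
wt1 pointer 0.7 [175.2 127.6] [ 0.4159 -0.2518  0.125 ]
wt1 limits_mid 0.58 [261.7 134.8] [ 0.4269 -0.1302  0.114 ]
wt2 hub 0.79 [258.6 210.6] [ 0.571  -0.2152  0.149 ]
wt2 pointer 0.74 [229.3  96. ] [ 0.4134 -0.2552  0.125 ]
wt2 limits_mid 0.82 [318.1 108.9] [ 0.4304 -0.131   0.114 ]
8.05 [-4.59189426e-01 -3.44007033e-02  1.71390468e+00  4.92998485e-05
  1.46138300e+00 -2.03086045e+00]
```

View pics/m.png

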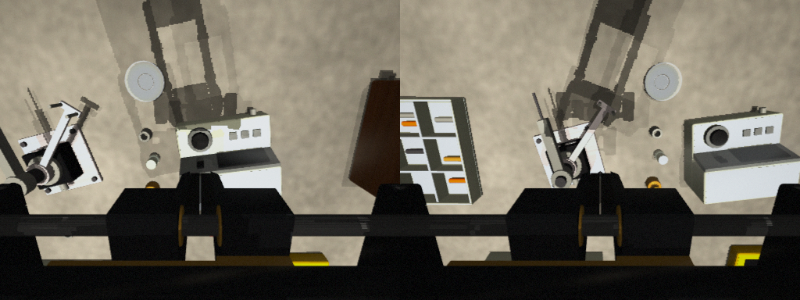

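The wrist view shows the button at about (256,179) in wb.png, with the keys beside it and the housing behind. In wt1.png the arm, the fork and the hub at (203,233) agree with the networks. Now I'll press the button, with the tool's y axis parallel to the readout front.

```bash
cat > p.py <<'E'
from h import *
a=.127;c,s=np.cos(a),np.sin(a)
R=np.array([[-c,-s,0],[-s,c,0],[0,0,-1.]])
b=np.array([.498,.121])
arm.reach([*b,.20],R); arm.line_to([*b,.085],v=.15); arm.pause(.1)
print("f0",np.round(sense()["force"],2))
print(arm.line_to([*b,.062],v=.05,max_force=1.5),sense()["eef_pos"])
print(arm.line_to([*b,.043],v=.02,max_force=12),sense()["eef_pos"],np.round(sense()["force"],2))
arm.pause(.2);print(np.round(sense()["force"],2),sense()["eef_pos"])
cs=vision.camera("scene");cv2.imwrite("pics/press.png",cv2.resize(cs["frame"][100:280,200:440,::-1],None,fx=2.5,fy=2.5))
arm.line_to([*b,.085],v=.05);arm.line_to([*b,.2],v=.2);print(sense()["time"])
E
python3 p.py
```

```text
f0 [ 0.43 -0.72  1.14]
True [0.49871907 0.12116358 0.06827852]
True [0.49870728 0.12116565 0.06639612] [-1.19 -0.35  5.42]
[-1.25 -0.78  6.05] [0.49872578 0.12118475 0.06639237]
12.8417
```

View pics/press.png

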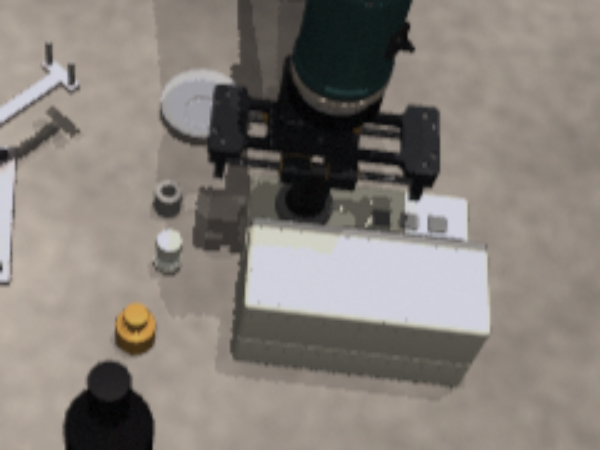

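The picture shows the closed fingertips on the button at about (305,200), clear of the housing. The stop is ambiguous, so I'll press again and log force against depth.

```bash
cat > p2.py <<'E'
from h import *
b=np.array([.498,.121])
arm.line_to([*b,.078],v=.2); arm.pause(.1)
f0=sense()["force"][2]; t0=sense()["time"]
for z in np.arange(.076,.044,-.002):
    arm.line_to([*b,z],v=.03); s=sense(); f=s["force"][2]-f0
    print(round(z,4),round(s["eef_pos"][2],4),round(f,2))
    if f>14: break
arm.line_to([*b,.085],v=.06);arm.line_to([*b,.2],v=.25);print(sense()["time"]-t0,sense()["time"],sense()["force"])
E
python3 p2.py
```

```text
0.076 0.0768 -1.06
0.074 0.0739 -0.4
0.072 0.0722 0.73
0.07 0.0702 1.99
0.068 0.0682 3.62
0.066 0.0664 5.93
0.064 0.0662 18.75
2.8583 16.5583 [-0.59281747 -0.44871116 -0.32530643]
```

Contact starts at 0.072 and the bottom is at 0.066, so that was the full 6 mm of travel. The button is pressed and released. Next is the pusher: the tool's x axis points outward so the wrist camera sees the pointer and fork.

```bash
cat > q.py <<'E'
from h import *
H=np.array([.568,-.2155]); A0=np.arctan2(-.2545+.2155,.4145-.568); r=.09; ZT=.112
def frame(phi):
    a=A0-phi; d=np.array([np.cos(a),np.sin(a)]); t=np.array([d[1],-d[0]]); return d,t
def pose(phi,off,z=ZT):
    d,t=frame(phi); R=np.column_stack([[*d,0],[*t,0],[0,0,-1.]])
    return [*(H+r*d-off*t),z],R
E
cat > c.py <<'E'
from q import *
for ph in(0,.4,.9): print(ph,np.round(kin.solve_ik(*pose(ph,.03)),2))
E
python3 c.py
```

```text
0 [-0.54  0.15  1.98 -0.    1.   -2.36]
0.4 [-0.5   0.1   2.04 -0.    1.   -1.92]
0.9 [-0.42  0.07  2.07 -0.    0.99 -1.34]
```

```bash
cat > d.py <<'E'
from q import *
import json
p,R=pose(0,.055,.215); arm.reach(p,R)
p,_=pose(0,.055); arm.line_to(p,v=.2); arm.pause(.1)
d,t=frame(0); f0=np.array(sense()["force"])
hit=arm.line_to(pose(0,.018)[0],v=.04,max_force=2.5)
s=sense(); off=-(np.array(s["eef_pos"][:2])-H)@t; f=np.array(s["force"])-f0
print(hit,off,f.round(2),s["time"])
json.dump(off,open("off.json","w"))
c=vision.camera("wrist"); cv2.imwrite("pics/c0.png",c["frame"][:,:,::-1])
for k,z in dict(hub=.149,pointer=.125,limits_mid=.114).items():
    for q in finder.tip_of("wrist",k)[:1]: print(k,round(q["p"],2),np.round(q["xy"],1),at_z(c,q["xy"],z).round(4))
E
python3 d.py
```

```text
False 0.018193186297024218 [-0.28 -0.57 -0.64] 19.925
hub 0.51 [427.2 349.4] [ 0.5105 -0.156   0.149 ]
pointer 0.91 [315.7 116.6] [ 0.4113 -0.2443  0.125 ]
limits_mid 0.65 [491.3 202.3] [ 0.4319 -0.1289  0.114 ]
```

View pics/c0.png

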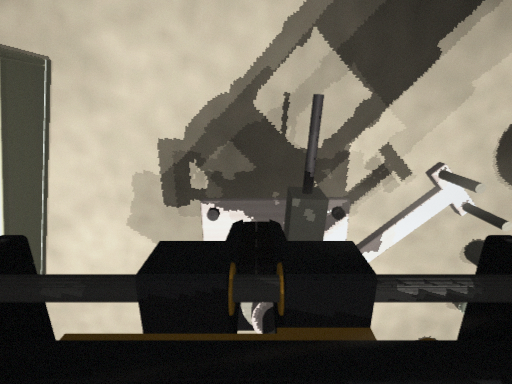

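The wrist view shows the fingertip at (257,225) touching the bar's left edge at about x=287. The pointer tip is at (318,97) and the fork pins are near (437,168) and (463,205) at their bases. The fork angle is about 0.81 and the arm has already moved slightly, to about 0.06. I'll push most of the way along the arc and then look.

```bash
cat > e.py <<'E'
from q import *
import sys
off=.0182
def look(name):
    arm.pause(.15); c=vision.camera("wrist"); cv2.imwrite(f"pics/{name}.png",c["frame"][:,:,::-1])
    o={}
    for k,z in dict(pointer=.125,limits_mid=.114).items():
        for q in finder.tip_of("wrist",k)[:1]:
            X=at_z(c,q["xy"],z); v=X[:2]-H; o[k]=A0-np.arctan2(v[1],v[0]); o[k]%=2*np.pi
            print(k,round(q["p"],2),np.round(q["xy"],1),X.round(4),"r",np.linalg.norm(v).round(4),"ang",o[k].round(3))
    s=sense(); print("time",s["time"],"F",np.round(s["force"],2))
if __name__=="__main__":
    a,b=float(sys.argv[1]),float(sys.argv[2])
    n=max(1,int(np.ceil(abs(b-a)/.1)))
    for ph in np.linspace(a,b,n+1)[1:]:
        arm.line_to(*pose(ph,off),v=.06)
    look(sys.argv[3])
E
python3 e.py 0 .6 e1
```

```text
pointer 0.56 [315.7 114.2] [ 0.4206 -0.1512  0.125 ] r 0.1609 ang 0.66
limits_mid 0.56 [363.3 117.6] [ 0.4318 -0.1261  0.114 ] r 0.1629 ang 0.83
time 22.225 F [-4.44 -6.03  3.53]
```

View pics/e1.png

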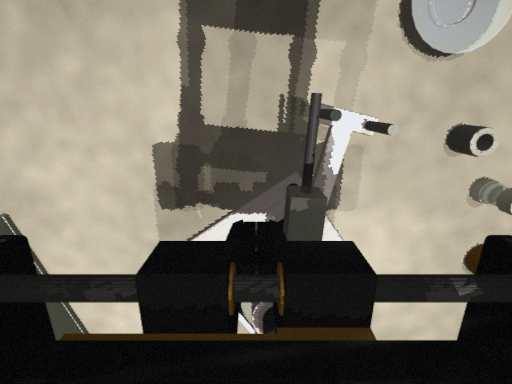

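The near pin's top is at (337,115), the far pin's at (390,129), and the pointer at (315,115) stands just before the near pin. About 0.17 rad is left to go.

```bash
python3 e.py .6 .765 e2
```

```text
pointer 0.94 [314.1 112.5] [ 0.4317 -0.1283  0.125 ] r 0.1618 ang 0.818
limits_mid 0.57 [314.4 110. ] [ 0.432  -0.1258  0.114 ] r 0.163 ang 0.832
time 23.075 F [-4.98 -6.89  4.75]
```

View pics/e2.png

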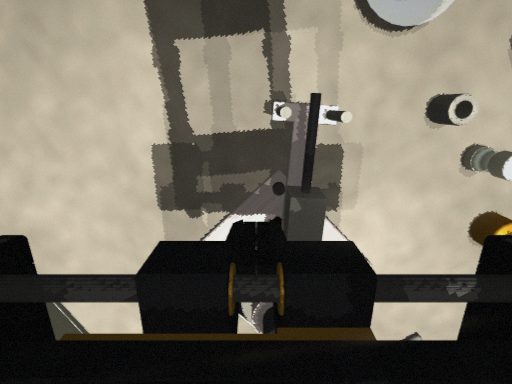

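The pin tops are at (285,112) and (346,117), with the pointer at (314,112) between them, within about 2 mm of the middle. It is being held with a steady push of about 8.5 N.

```bash
python3 -c "
from h import *
print(arm.job_done())"
```

```text
the job is handed in; nothing more can be done
None
```

The job is handed in: the button was pressed all the way down and let up (twice, because the first press was ambiguous), and one fingertip is holding the tester's arm with its pointer about 2 mm from midway between the fork pins, at about 23 of the 42 s allowed.

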